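# Switch on the tracing light pad and turn it up full

### The job

Switch on the tracing light pad for the next drawing: with closed fingertips press the large round key all the way down and let it come up again, then push the brightness slider all the way to the thick end of the wedge printed beside it (the end away from the keys), and withdraw. Touch lightly, do not press the small round key or the square key, and leave the things standing on and around the pad where they are.

Things in the scene. Friction and masses are not known exactly. Their poses are not given: they have to be found in the camera images.
- pad: white flat tracing light pad, 270 x 380 x 16 mm, fixed to the desk, a drawing lying on it. Origin at the centre of its underside; x points from the control strip (a grey strip along its near long edge, centred 105 mm to -x of the origin) across the pad, y along the long edge (away from the keys, to the slider), z up. The three keys stand on the strip at y = -155, -95 and -35 mm, in any order; the slider is on the strip at positive y.
- large_key (a joint): the large round white key: a disc 32 mm across that stands 9 mm out of a fixed black round housing 42 mm across and 8 mm high on the pad. Its value is 0 when up and 0.006 m fully down; a spring holds it up, about 0.6 N to start it and 4.2 N to reach the bottom, and it comes up again when let go.
- large_top (a point): centre of the top face of the large round key, 33 mm above the table when the key is up; it moves down with the key.
- large_base: fixed housing of the large round key; origin at the centre of its underside, on top of the pad (16 mm above the table), z up.
- small_key (a joint): the small round white key, not to be pressed: 18 mm across, 9 mm out of a black round housing 28 mm across and 8 mm high. Its value is 0 when up and 0.006 m fully down; a spring holds it up, about 0.6 N to start it and 4.2 N to reach the bottom, and it comes up again when let go.
- small_top (a point): centre of the top face of the small round key, 33 mm above the table when the key is up; it moves down with the key.
- square_key (a joint): the square white key, not to be pressed: 22 x 22 mm, 9 mm out of a black square housing 32 x 32 mm, 8 mm high. Its value is 0 when up and 0.006 m fully down; a spring holds it up, about 0.6 N to start it and 4.2 N to reach the bottom, and it comes up again when let go.
- square_top (a point): centre of the top face of the square key, 33 mm above the table when the key is up; it moves down with the key.
- dimmer (a joint): brightness slider: a black block 26 mm (pad x) by 14 mm (pad y) by 20 mm high, its underside 1 mm above the pad. It runs along the pad's +y. Value 0 m at the thin end of the printed wedge (block centre at pad x = -110, y = +60 mm), 0.085 m at the stop at the thick, full-brightness end (pad y = +145 mm). It takes about 1 N to slide and stays where it is left.
- dimmer_top (a point): centre of the slider block's top face, 37 mm above the table; it moves with the slider. The wedge is printed in white on the strip between the slider and the drawing, 114 mm long, 1 to 12 mm wide. Both ends of the slide have a hard stop.
- pencil_pot: loose glass pot 76 mm across, 95 mm high, with pencils to 165 mm, on the desk beyond the slider end of the pad; origin at the centre of its underside, z up. Leave alone.
- ink_bottle: loose ink bottle 44 mm across, 65 mm high, on the desk beyond the key end of the pad; origin at the centre of its underside, z up. Leave alone.
- eraser: loose eraser 24 x 58 x 13 mm lying on the drawing; origin at the centre of its underside. Leave alone.
- sharpener: loose metal pencil sharpener 16 x 26 x 12 mm lying on the drawing; origin at the centre of its underside. Leave alone.

How it is judged:
By the outcome, as a careful person would: the job done as asked, in the order asked, and still so for the second after the job is handed in, with the robot touching nothing.
It also fails if it takes over 40 s, if anything falls off the work surface, if the arm or the gripper's body presses on something with over 40 N, if the wrist force passes 120 N, or if a joint passes its speed limit or range.

### The arm

A 6-joint arm with a two-finger parallel gripper is mounted at the origin on the work surface. World frame = base frame: x ahead of the robot, y to its left, z up, the work surface at z = 0. Lengths are in m, angles in rad, forces in N, time in s.
With the tool pointing down it reaches from about 0.25 to 0.775 m from the base axis. Payload 4 kg.
Tool frame: the origin (TCP) lies midway between the tips of the shut fingers; the grasp point (between the pads) lies 19 mm behind it; z points along the fingers, y is the direction in which the jaws open and shut (so a half turn about z gives the same grasp; the last joint's range is limited). The gripper opens to 94 mm and grips with 3 to 60 N. Pads are 16 mm wide; open, the fingers measure 119 mm over their backs; the gripper's body (75 mm by 177 mm) begins 78 mm behind the grasp point.
Start: joints at [-1.23, 0.087, 1.371, -0, 1.684, -0.103], TCP at [0.236, -0.497, 0.206] pointing down, gripper open.
Joint ranges: [-3.1, 3.1], [-0.76, 2.03], [0.27, 2.55], [-1.08, 4.22], [0.17, 2.65], [-2.57, 2.57]. Speed limits (rad/s): [2.79, 2.79, 3.14, 3.14, 3.14, 3.14].

### API

Orientations are given as [roll, pitch, yaw] about the fixed x, y, z axes, in that order (R = Rz(yaw) Ry(pitch) Rx(roll)).
In Python, from bench import robot, cams gives the robot as it stands.
- The arm moves only by the tool step_arm, never from a script. Its argument "plan" is a list that holds one entry, the list of rows, each a list of 5 numbers: the shift along the world's x, y, z in mm, then the turn about the world's z in rad, then the opening in per cent of the stroke, from 0 (shut) to 100 (fully open). In form: [[[tx, ty, tz, turn, fingers], ...]]. A call has 1 to 8 rows; each row is the pose to reach, as a shift and turn from the pose commanded when the call began; what a row does not reach only later rows make up. A row lasts 1/12 s, in which the tool goes at most 41.7 mm and 7.16 degrees, less where a joint would pass 70% of its speed; a pose out of reach is approached as far as the arm can. A call with a gripper value outside its range is refused whole. The fingers move at their own pace and stop on an object; the grip force is fixed at half the most. Time passes only in rows, so rows that repeat a pose let the fingers close. It gives the time, the measured TCP pose, the force and the opening at its end, in the units of the state.
- robot.get_obs(): the state, without advancing time (a new reading comes with each control period).
- cams.snapshot(name): name is "scene" or "side" or "wrist"; returns a dict with "frame" (400x640x3 uint8, red, green, blue), "camera_matrix" (3x3 intrinsics, pixels), "k1" (the pictures are not rectified: a ray, as slopes to the right and down, at radius r is drawn at 1 + k1 r^2 times it, then the intrinsics apply), "origin" and "attitude" of the camera in the world; the wrist camera has in their place "T_tool_cam" (4x4, takes a point from camera to tool coordinates, whose origin is the TCP and whose axes are the flange's). Camera axes: x right, y down, z forward; pixel columns grow to the right and rows downward; lengths in m; the calibration is good to about 2 mm. A picture is of the moment at which its call begins: read the wrist's pose just before it. There is no depth.
- robot.close_job(): hands the job in, once; it reports no verdict.
The state is a dict: "time": time; "joint_positions": joint angles; "qvel": joint speeds; "joint_torque": joint torques, N m; "tool_pos": TCP position; "ee_rot": TCP orientation; "wrist_force": force on the tool from outside, world axes, zero at the start; "wrist_torque": the same for the moment, N m; "width": finger opening in m.
Only numpy, scipy, OpenCV 4.12 (cv2) and the standard library are available. Lean on these libraries where they do the work, as an engineer would, in place of code of your own. Each camera call takes 0.05 s, during which the arm holds its last target. There are 200 camera calls.

## Working session

There is one attempt and no reset: what is moved stays moved. The work goes in short steps, Python scripts to look and compute and a tool call to move; the robot and the scene stay as the last step left them, time stands still between calls to the robot, and variables do not carry over. Pictures are saved under pics/ and viewed, about 8 in all and at most 12, crops included, and the job is handed in when it is done.

Besides the shell and the picture viewer there is one more tool, called after ">>>" in YAML: its name, and indented under it one key for each argument. step_arm: Moves the arm, as the interface text tells. Its arguments: {"type":"object","properties":{"plan":{"type":"array"}},"required":["plan"]}

```bash
mkdir -p pics
cat > h.py <<'E'
import numpy as np, cv2
from scipy.spatial.transform import Rotation as R
from bench import robot, cams
def snap(name, fn):
    o=robot.get_obs(); s=cams.snapshot(name)
    cv2.imwrite('pics/'+fn, s['frame'][:,:,::-1])
    if name=='wrist':
        T=np.eye(4);T[:3,:3]=R.from_euler('xyz',o['ee_rot']).as_matrix();T[:3,3]=o['tool_pos']
        T=T@np.array(s['T_tool_cam'])
        s['Rm'],s['o']=T[:3,:3],T[:3,3]
    else:
        a=np.array(s['attitude']); s['o']=np.array(s['origin'])
        s['Rm']=a if a.shape==(3,3) else R.from_euler('xyz',a).as_matrix()
    np.savez('pics/'+fn[:-4]+'.npz',K=s['camera_matrix'],k1=s['k1'],Rm=s['Rm'],o=s['o'])
    return s
def ray(c,uv,z):
    K=np.array(c['K']);d=np.array([float(c['k1']),0,0,0])
    n=cv2.undistortPoints(np.array(uv,float).reshape(-1,1,2),K,d).reshape(-1,2)
    v=np.c_[n,np.ones(len(n))]@c['Rm'].T
    return c['o']+v*((z-c['o'][2])/v[:,2])[:,None]
E
python3 - <<'E'
from h import *
s=snap('scene','a.png');print(s['origin'],s['attitude'],s['k1'])
s=snap('wrist','w.png');print(s['o'],s['Rm'],robot.get_obs())
E
```

```text
[1.12316324 0.40676111 0.76344059] [-2.40038143 -0.00478855  2.22052945] -0.08330865024085671
[ 0.29911327 -0.46636197  0.38280372] [[ 0.42879588 -0.87713635 -0.21625431]
 [-0.90339886 -0.41689606 -0.10034028]
 [-0.00214347  0.23838939 -0.97116729]] {'time': 0.1, 'joint_positions': array([-1.23008950e+00,  8.78911319e-02,  1.37206797e+00,  7.84412541e-06,
        1.68361547e+00, -1.03131390e-01]), 'qvel': array([ 2.78377995e-05, -1.96876244e-03, -3.65982309e-03,  1.27252882e-03,
        5.63757963e-05,  1.85088368e-04]), 'joint_torque': array([ 1.62256216e-03, -3.41252446e+01, -3.03302193e+01,  7.19248108e-02,
        3.03449691e-02, -9.87960016e-05]), 'tool_pos': array([ 0.2359937 , -0.49625638,  0.20443358]), 'ee_rot': array([-3.13962207e+00, -2.11790316e-04,  4.43838882e-01]), 'wrist_force': array([-0.31866847, -0.02731548,  0.03799047]), 'wrist_torque': array([ 0.01158057, -0.00070789, -0.02372017]), 'width': 0.0940652028470195}
```

View pics/a.png

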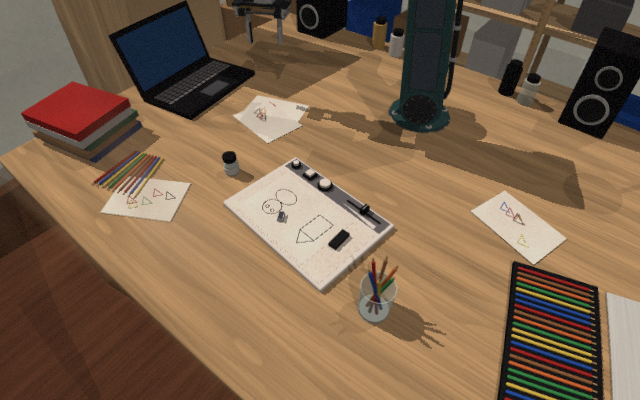

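The scene view shows the pad centred near (308,222), with keys at about (297,163), (311,174) and (325,184), the slider at (364,209), the ink bottle at (231,163) and the pot at (376,295). I'll take rough positions and an enlarged crop.

Run:
```python
from h import *
c=np.load('pics/a.npz')
print(ray(c,[[297,163],[311,174],[325,184]],.033).round(3)); print(ray(c,[[364,209]],.037).round(3))
print(ray(c,[[225,205],[293,160],[393,228],[323,287]],.016).round(3))
f=cv2.imread('pics/a.png')[145:245,275:405]
cv2.imwrite('pics/a2.png',cv2.resize(f,None,fx=6,fy=6,interpolation=cv2.INTER_CUBIC))
```

```text
[[ 0.497 -0.15   0.033]
 [ 0.509 -0.089  0.033]
 [ 0.518 -0.033  0.033]]
[[0.533 0.105 0.037]]
[[ 0.732 -0.208  0.016]
 [ 0.479 -0.182  0.016]
 [ 0.526  0.19   0.016]
 [ 0.771  0.151  0.016]]
```

View pics/a2.png

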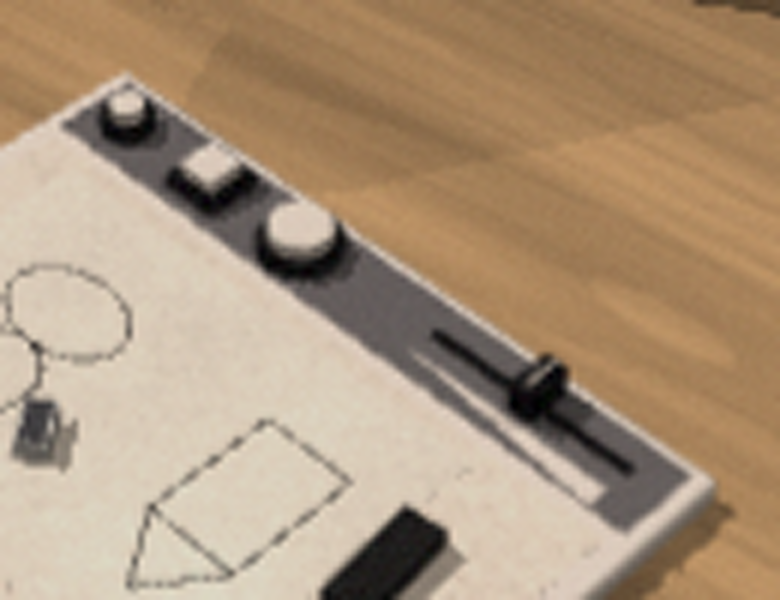

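The crop shows the large key as the third one, next to the slider (-35 mm). The slider is about mid-travel, and the thick end of the wedge is the far +y end. Next I'll move above the key with the fingers shut.

Run:
```python
from h import *
c=np.load('pics/a.npz')
print(ray(c,[[374,312],[231,171]],.0).round(3),ray(c,[[376,262]],.16).round(3))
```

```text
[[ 0.745  0.272  0.   ]
 [ 0.617 -0.31   0.   ]] [[0.734 0.248 0.16 ]]
```

>>> step_arm:
  plan:
    - [[25, 38, 0, -0.1, 0], [48, 72, 0, -0.2, 0], [72, 108, 0, -0.3, 0], [95, 145, 0, -0.4, 0], [118, 180, 0, -0.5, 0], [140, 220, 0, -0.58, 0], [165, 255, 0, -0.58, 0], [188, 290, 0, -0.58, 0]]

```text
time: 0.77
tool_pos: [0.4177, -0.215, 0.2052]
ee_rot: [-3.142, 0.0, -0.137]
wrist_force: [-0.0, 0.2, -0.1]
width: 0.0441
```

>>> step_arm:
  plan:
    - [[22, 38, 0, 0, 0], [42, 70, 0, 0, 0], [62, 105, 0, 0, 0], [82, 140, 0, 0, 0], [94, 174, 0, 0, 0], [94, 174, 0, 0, 0], [94, 174, 0, 0, 0]]

```text
time: 1.35
tool_pos: [0.5113, -0.0414, 0.2047]
ee_rot: [3.141, 0.002, -0.132]
wrist_force: [-0.4, -0.5, -0.0]
width: 0.0008
```

Run:
```python
from h import *
s=snap('wrist','w2.png');o=robot.get_obs();print(o['time'],o['tool_pos'],o['ee_rot'],o['width'],s['o'])
```

```text
1.4 [ 0.51102117 -0.04274108  0.20489278] [ 3.14080167e+00  1.40322080e-03 -1.34565127e-01] 0.0004570854880236073 [ 0.58068317 -0.04971818  0.38298835]
```

View pics/w2.png

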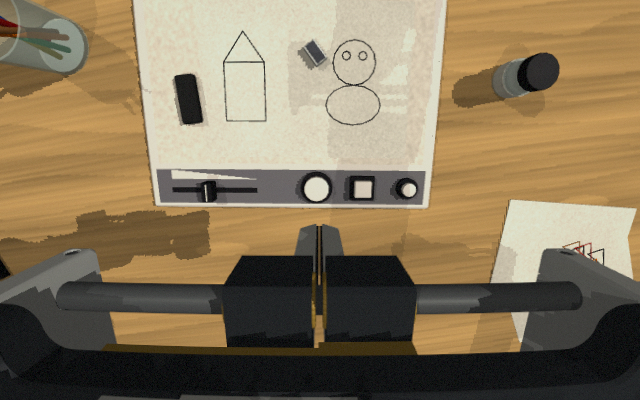

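The wrist view shows the large key at (317,188), the square key at (363,188), the small key at (407,188) and the slider at (207,190). The wedge thickens to the left (+y). The shut fingertips are at about (319,230). I'll measure with masks.

Run:
```python
from h import *
c=np.load('pics/w2.npz');f=cv2.imread('pics/w2.png')
g=f.min(2)
def cen(m,x0,x1,y0,y1):
    n,l,st,ce=cv2.connectedComponentsWithStats(m[y0:y1,x0:x1].astype('uint8'))
    k=1+st[1:,4].argmax();return ce[k]+[x0,y0],st[k]
P=[]
for x0,x1 in((300,335),(349,377),(396,420)):
    p,s=cen(g>140,x0,x1,171,203);print(p,s);P.append(p)
K=ray(c,P,.033);print(K.round(4))
p,s=cen(f.max(2)<60,196,220,176,206);print(p,s)
S=ray(c,[p],.032);print('slider',S.round(4))
d=K[0]-K[2];print('yaw',np.arctan2(-d[0],d[1]), np.linalg.norm(d))
y=d/np.linalg.norm(d);x=np.array([y[1],-y[0],0])
print('y',y,'slider-key along y',(S[0]-K[0])@y,'x',(S[0]-K[0])@x)
print('thick end block centre',K[0]+.180*y-.005*x)
```

```text
[316.07256236 188.7845805 ] [  5   6  23  24 441]
[362.82186235 189.48987854] [  6  11  17  16 247]
[409.18110236 189.7007874 ] [  7  13  13  13 127]
[[ 0.5116 -0.0372  0.033 ]
 [ 0.5028 -0.0964  0.033 ]
 [ 0.4947 -0.1557  0.033 ]]
[208.24458204 190.50773994] [  0   5  24  21 323]
slider [[0.5278 0.1012 0.032 ]]
yaw -0.14224737161720363 0.11963488164926533
y [0.14176814 0.98989989 0.        ] slider-key along y 0.13935425554413486 x -0.0036468517059982204
thick end block centre [0.53220056 0.14165318 0.033     ]
```

>>> step_arm:
  plan:
    - [[0, 0, -30, 0, 0], [0, 0, -65, 0, 0], [0, 0, -100, 0, 0], [0, 0, -130, 0, 0], [0, 0, -140, 0, 0], [0, 0, -140, 0, 0], [0, 0, -140, 0, 0], [0, 0, -140, 0, 0]]

```text
time: 2.07
tool_pos: [0.513, -0.0441, 0.0681]
ee_rot: [3.141, -0.005, -0.137]
wrist_force: [0.1, 0.4, -0.1]
width: 0.0005
```

Run:
```python
from h import *
s=snap('wrist','w3.png');o=robot.get_obs();print(o['time'],o['tool_pos'],o['ee_rot'],o['wrist_force'])
s=snap('side','s3.png')
```

```text
2.1167 [ 0.51322951 -0.04392501  0.06838105] [ 3.14110749 -0.00519316 -0.13693156] [-0.36189061  0.10036365 -0.67896291]
```

View pics/w3.png

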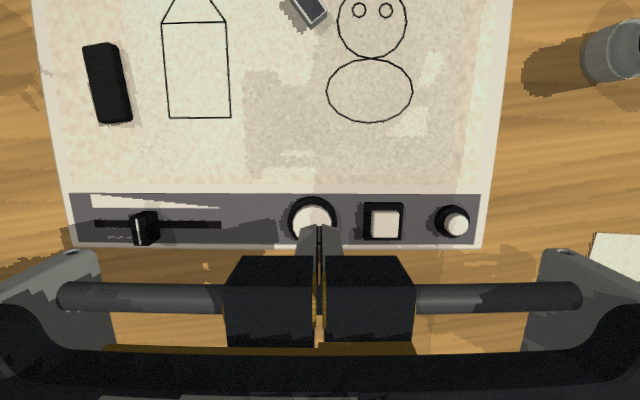

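View pics/s3.png

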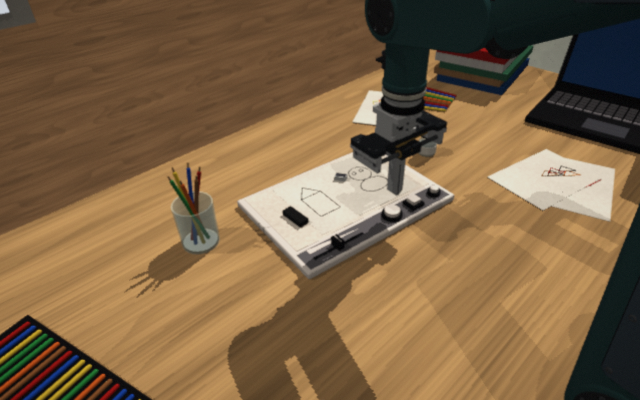

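The wrist view shows the large key's top around (312,217), partly behind the fingertips at (319,230). The side view shows the key at (393,211) and the tip at (397,193). I'll cross-check the key in both views.

Run:
```python
from h import *
c=np.load('pics/w3.npz');f=cv2.imread('pics/w3.png')
for n,x0,x1 in(('sq',368,404),('sm',440,472)):
    m=(f.min(2)[200:245,x0:x1]>140);ys,xs=np.nonzero(m);p=[(xs.min()+xs.max())/2+x0,(ys.min()+ys.max())/2+200];print(n,p,ray(c,[p],.033).round(4))
# large key circle fit from left/top rim
e=f.min(2)>140
pts=[]
for r in range(203,222):
    xs=np.nonzero(e[r,286:322])[0]
    if len(xs): pts.append((xs[0]+286,r))
print(pts);pts=np.array(pts,float)
w=ray(c,pts,.033)[:,:2]
A=np.c_[2*w,np.ones(len(w))];s=np.linalg.lstsq(A,(w**2).sum(1),rcond=None)[0];print('fit',s[:2],np.sqrt(s[2]+s[:2]@s[:2]))
for r in (.016,):
    from scipy.optimize import least_squares
    print(least_squares(lambda q:np.hypot(*(w-q).T)-r,[.51,-.04]).x)
c=np.load('pics/s3.npz');g=cv2.imread('pics/s3.png').min(2)[195:225,380:405]>140
n,l,st,ce=cv2.connectedComponentsWithStats(g.astype('uint8'));k=1+st[1:,4].argmax();print(st[k],ce[k]+[380,195],ray(c,[ce[k]+[380,195]],.031))
```

```text
sq [np.float64(385.5), np.float64(224.5)] [[ 0.5038 -0.0964  0.033 ]]
sm [np.float64(453.5), np.float64(229.5)] [[ 0.4916 -0.1515  0.033 ]]
[(np.int64(308), 207), (np.int64(304), 208), (np.int64(302), 209), (np.int64(301), 210), (np.int64(299), 211), (np.int64(298), 212), (np.int64(297), 213), (np.int64(296), 214), (np.int64(296), 215), (np.int64(295), 216), (np.int64(295), 217), (np.int64(294), 218), (np.int64(294), 219), (np.int64(293), 220), (np.int64(293), 221)]
fit [ 0.51198281 -0.03708907] 0.01482546275073226
[ 0.51101236 -0.03786584]
[  0   0  25  20 364] [390.38736264 203.06593407] [[ 0.52284682 -0.0505353   0.031     ]]
```

>>> step_arm:
  plan:
    - [[-1.5, 6.5, 0, 0, 0], [-1.5, 6.5, -15, 0, 0], [-1.5, 6.5, -28, 0, 0], [-1.5, 6.5, -33, 0, 0], [-1.5, 6.5, -37, 0, 0], [-1.5, 6.5, -37, 0, 0], [-1.5, 6.5, -37, 0, 0]]

```text
time: 2.75
tool_pos: [0.51, -0.0362, 0.0294]
ee_rot: [-3.141, -0.0, -0.136]
wrist_force: [-1.5, 1.3, 3.6]
width: 0.0003
```

>>> step_arm:
  plan:
    - [[0, 0, -1, 0, 0], [0, 0, -2, 0, 0], [0, 0, -2, 0, 0], [0, 0, -2, 0, 0]]

```text
time: 3.08
tool_pos: [0.5104, -0.0365, 0.0272]
ee_rot: [-3.141, -0.001, -0.136]
wrist_force: [-1.4, 1.4, 5.2]
width: 0.0005
```

>>> step_arm:
  plan:
    - [[0, 0, -1, 0, 0], [0, 0, -1, 0, 0], [0, 0, -1, 0, 0]]

```text
time: 3.33
tool_pos: [0.5105, -0.0365, 0.0271]
ee_rot: [-3.141, -0.002, -0.136]
wrist_force: [-3.7, 1.9, 9.0]
width: 0.0002
```

The key bottomed at z = 27.1 mm: force rose to 9 N with no further travel. Next I'll lift and go to the thin-end side of the slider.

>>> step_arm:
  plan:
    - [[0, 0, 3, 0, 0], [0, 0, 8, 0, 0], [0, 0, 25, 0, 0], [0, 0, 50, 0, 0], [0, 0, 50, 0, 0]]

```text
time: 3.75
tool_pos: [0.513, -0.0376, 0.0799]
ee_rot: [3.14, -0.009, -0.136]
wrist_force: [1.0, -0.8, 0.3]
width: 0.0002
```

>>> step_arm:
  plan:
    - [[3, 30, 0, 0, 0], [7, 60, 0, 0, 0], [10, 85, 0, 0, 0], [11, 95, 0, 0, 0], [11, 95, 0, 0, 0], [11, 95, 0, 0, 0]]

```text
time: 4.25
tool_pos: [0.5205, 0.0579, 0.0748]
ee_rot: [3.14, 0.001, -0.135]
wrist_force: [0.2, -1.1, 0.3]
width: 0.0006
```

Run:
```python
from h import *
s=snap('wrist','w4.png');o=robot.get_obs();print(o['time'],o['tool_pos'],o['ee_rot'],o['wrist_force'])
```

```text
4.3 [0.52058066 0.05739826 0.07493263] [ 3.14018748e+00  6.18105659e-04 -1.36442661e-01] [-0.02931696 -0.72289659 -0.19042932]
```

View pics/w4.png

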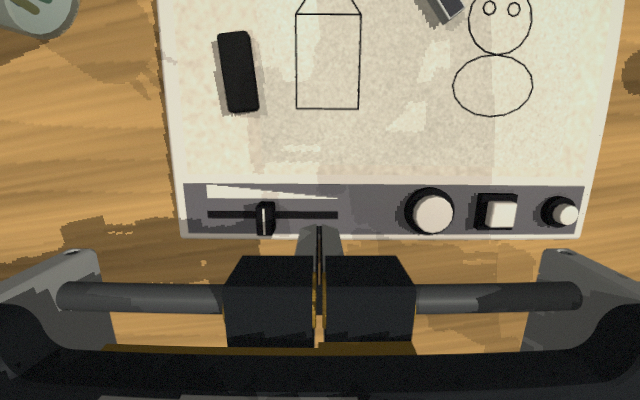

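The slider block is at about (264,218), with the fingertips clear on its thin-end side at (318,230). All the keys look up.

Run:
```python
from h import *
c=np.load('pics/w4.npz');print(ray(c,[[264,219],[256,219],[274,219]],.037).round(4));print(ray(c,[[207,214],[338,215]],.016).round(4))
print(ray(c,[[433,211]],.033).round(4))
```

```text
[[0.5283 0.1025 0.037 ]
 [0.5292 0.1089 0.037 ]
 [0.5272 0.0944 0.037 ]]
[[0.5338 0.1574 0.016 ]
 [0.5171 0.0419 0.016 ]]
[[ 0.515  -0.0359  0.033 ]]
```

>>> step_arm:
  plan:
    - [[2, 0, -25, 0, 0], [2, 0, -45, 0, 0], [2, 0, -50, 0, 0], [2, 0, -50, 0, 0], [2, 0, -50, 0, 0]]

```text
time: 4.72
tool_pos: [0.523, 0.0575, 0.0258]
ee_rot: [3.141, -0.0, -0.138]
wrist_force: [-0.3, -0.3, 0.7]
width: 0.0003
```

>>> step_arm:
  plan:
    - [[1, 8, 0, 0, 0], [2.3, 16, 0, 0, 0], [3.4, 24, 0, 0, 0], [4.5, 32, 0, 0, 0], [5.7, 40, 0, 0, 0], [6.8, 48, 0, 0, 0], [7.7, 54, 0, 0, 0], [7.7, 54, 0, 0, 0]]

```text
time: 5.38
tool_pos: [0.5306, 0.1141, 0.0255]
ee_rot: [-3.141, 0.0, -0.135]
wrist_force: [-0.4, 0.1, -0.2]
width: 0.0002
```

>>> step_arm:
  plan:
    - [[0.6, 4, 0, 0, 0], [1, 7, 0, 0, 0], [1.1, 8, 0, 0, 0], [1.1, 8, 0, 0, 0]]

```text
time: 5.72
tool_pos: [0.5314, 0.1207, 0.0253]
ee_rot: [-3.141, 0.001, -0.136]
wrist_force: [-0.1, 0.5, -0.5]
width: 0.0006
```

>>> step_arm:
  plan:
    - [[0.4, 3, 0, 0, 0], [0.4, 3, 0, 0, 0], [0.4, 3, 0, 0, 0]]

```text
time: 5.97
tool_pos: [0.5316, 0.1216, 0.0253]
ee_rot: [3.138, 0.001, -0.137]
wrist_force: [-0.5, -4.2, 1.6]
width: 0.0006
```

Run:
```python
from h import *
s=snap('wrist','w5.png');o=robot.get_obs();print(o['time'],o['tool_pos'],o['wrist_force'])
```

```text
6.0167 [0.53156986 0.12163224 0.02534162] [-0.98603677 -5.07588035  1.55094604]
```

View pics/w5.png

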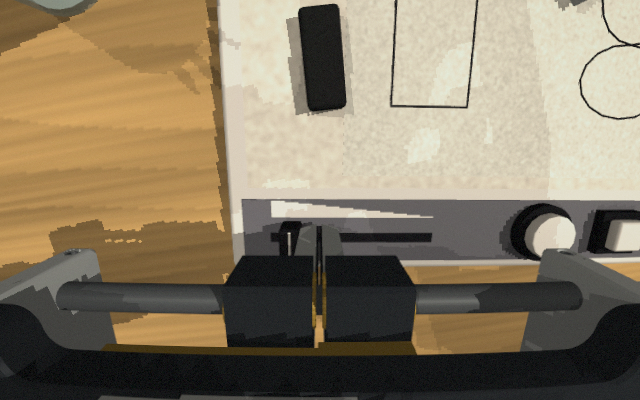

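The slider is at the thick end, at about (290,238), with 4–5 N against the stop and no more travel. I'll back off along -y, lift and check.

>>> step_arm:
  plan:
    - [[-0.7, -5, 0, 0, 0], [-2, -15, 0, 0, 0], [-2, -15, 0, 0, 0], [-2, -15, 20, 0, 0], [-2, -15, 55, 0, 0], [-2, -15, 90, 0, 0], [-2, -15, 125, 0, 0], [-2, -15, 160, 0, 0]]

```text
time: 6.68
tool_pos: [0.5297, 0.1085, 0.1871]
ee_rot: [-3.141, -0.0, -0.136]
wrist_force: [0.2, 0.4, 0.1]
width: 0.0006
```

>>> step_arm:
  plan:
    - [[0, -30, 0, 0, 0], [0, -60, 0, 0, 0], [0, -80, 0, 0, 0], [0, -80, 0, 0, 0], [0, -80, 0, 0, 0]]

```text
time: 7.1
tool_pos: [0.53, 0.0279, 0.1855]
ee_rot: [-3.14, -0.0, -0.138]
wrist_force: [-0.4, 0.5, -1.4]
width: 0.0009
```

Run:
```python
from h import *
s=snap('wrist','w6.png');o=robot.get_obs();print(o['time'],o['tool_pos'],o['wrist_force'])
```

```text
7.15 [0.52996271 0.02867766 0.18543121] [-0.45496248 -0.2125841  -0.29494151]
```

View pics/w6.png

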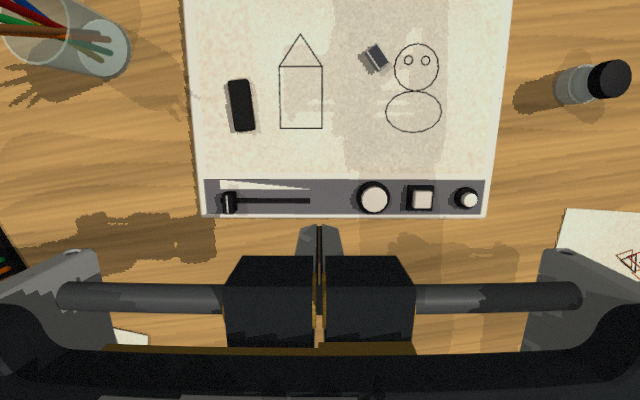

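The slider is at (229,202), at the thick end. The keys are up and the loose things are where they were. I'll hand in.

Run:
```python
from h import *
c=np.load('pics/w6.npz');print(ray(c,[[229,200]],.033).round(4))
print(robot.close_job())
```

```text
[[0.5354 0.1392 0.033 ]]
the job is handed in; nothing more can be done
None
```

The light pad job is done and handed in after about 7 s of robot time.

- **Large key:** I pressed it with closed fingertips until it bottomed. The tip stopped at z = 27.1 mm and the force rose to about 9 N with no further travel. I then lifted off, and the later pictures show it up again.
- **Slider:** I pushed it to the stop at the thick end of the wedge, where the force reached about 5 N with no further travel. Then I backed off, lifted and moved clear.
- **Last picture:** The slider block sits at the thick end, measured at about y = 0.139 m against 0.142 m expected, which is close to the camera's accuracy. By eye, all three keys are up. The eraser, sharpener, pot and bottle look unmoved, though I didn't measure them. The wrist force was back to noise.
- **One disagreement:** A side-camera estimate of the large key's position was off by over 10 mm. I took the mask to be contaminated by the finger or the other keys and ignored it, using the two wrist views, which agreed to about 1 mm.

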